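# Put the torch on charge in the patio lantern

### The arm

A 7-joint arm with a two-finger parallel gripper is mounted at the origin on the work surface. World frame = base frame: x ahead of the robot, y to its left, z up, the work surface at z = 0. Lengths are in m, angles in degrees, forces in N, time in s.
With the tool pointing down it reaches from about 0.425 to 0.875 m from the base axis. Payload 4.7 kg.
Tool frame: the origin (TCP) lies midway between the tips of the shut fingers; the grasp point (between the pads) lies 19 mm behind it; z points along the fingers, y is the line along which they close (so a half turn about z gives the same grasp; the last joint's range is limited). The gripper opens to 87 mm and grips with 3 to 60 N. Pads are 19 mm wide; open, the fingers measure 117 mm over their backs; the gripper's body (75 mm by 190 mm) begins 51 mm behind the grasp point.
Start: joints at [70.48, 18.392, -4.016, 83.108, 1.295, 78.541, -3.26], TCP at [0.226, -0.61, 0.223] pointing down, gripper open.
Joint ranges: [-163.93, 163.93], [-17.29, 119.83], [-79.2, 71.16], [3.27, 140.29], [-89.18, 269.18], [5.43, 117.66], [-154.24, 154.24]. Speed limits (degrees/s): [147.25, 147.25, 180, 180, 180, 180, 180].

### API

Orientations are given as [roll, pitch, yaw] about the fixed x, y, z axes, in that order (R = Rz(yaw) Ry(pitch) Rx(roll)).
In Python, from cell import env gives the robot as it stands. The module is installed in compiled form; this text tells all that it offers.
- The arm moves only by the tool send_rows, never from a script. Its argument "series" is a list of rows, each an object with "travel": the shift along the tool's x, y, z in cm, a list of three; "dr": the turn, a rotation vector about the tool's x, y, z in degrees, a list of three; "claw": the finger opening in cm, from 0 to 8.7. In form: [{"travel": [tx, ty, tz], "dr": [wx, wy, wz], "claw": claw}, ...]. A call has 1 to 12 rows; each row is the pose to reach, as a shift and turn from the pose commanded when the call began, along the tool's axes at that moment; what a row does not reach only later rows make up. A row lasts 1/12 s, in which the tool goes at most 41.7 mm and 7.16 degrees, less where a joint would pass 70% of its speed; a pose out of reach is approached as far as the arm can. A call with a gripper value outside its range is refused whole. The fingers move at their own pace and stop on an object; "grip_force" is the grip in N (left out, the last holds). Time passes only in rows, so rows that repeat a pose let the fingers close. It gives the time, the measured TCP pose, the force and the opening at its end, in the units of the state.
- env.get_obs(): the state, without advancing time (a new reading comes with each control period).
- env.read_camera(name): name is "scene" or "top" or "wrist"; returns the picture (480x640x3 uint8, blue, green, red); there is no depth.
- env.calibration(name): a dict with "fx", "fy", "cx", "cy" (pixels), "cam_to_world" (4x4, takes a point from camera to world coordinates). Camera axes: x right, y down, z forward; pixel columns grow to the right and rows downward; lengths in m; the calibration is good to about 2 mm. The wrist camera is an equidistant fisheye: a pixel r from the principal point sees the ray r / f radians off the axis. A picture is of the moment at which its call begins: read the wrist's pose just before it. calibration takes no time and is no camera call; for the wrist camera it gives the pose at the moment of the call.
- env.sign_off(): hands the job in, once; it reports no verdict.
The state is a dict: "time_s": time; "qpos": joint angles; "joint_velocities": joint speeds; "effort": joint torques, N m; "tool_pos": TCP position; "tool_rot": TCP orientation; "force": force on the tool from outside, world axes, zero at the start; "wrist_torque": the same for the moment, N m; "grip_width": finger opening in m.
Only numpy, scipy, OpenCV 4.12 (cv2) and the standard library are available. Lean on these libraries where they do the work, as an engineer would, in place of code of your own. Each camera call takes 0.05 s, during which the arm holds its last target. There are 200 camera calls.

### The job

Put the torch on charge: lay it in the lantern's cradle, either way round, and let it settle into both grooves before you let go of it. Then reach into the well in the lantern's top and turn the wing knob clockwise, all the way to its stop. Do not shove or twist the lantern out of its place, and leave the tumbler and the flowerpot alone.

Things in the scene. Friction and masses are not known exactly. Their poses are not given: they have to be found in the camera images.
- lantern: graphite battery lantern with torch dock, 270 long (x) by 150 wide (y), standing loose on rubber feet, 2.4 kg; origin at the centre of its underside, z up. The -x end (x -135 to -10 mm) is a low dock, deck 52 mm high, with the charging cradle; the +x end (x -10 to 135 mm) is the lamp housing, 112 mm high, with a round well in its top
- cradle (a point): place of the torch's centre when seated, in the lantern's frame at (-75, 0, 82) mm, axes as the lantern's; the torch then lies along y. Two black V blocks 10 mm thick stand at y -30 and +30 mm (50 mm free between for the fingers): faces at 45 degrees, mouth 48 mm, tops level with this point. Deck 30 mm below it, housing wall 65 mm away to +x
- well (a point): centre of the well's mouth, on the knob's vertical axis, in the lantern's frame at (62.5, 0, 112) mm. The well is 92 mm across and 38 mm deep: fingers must be partly closed to go in
- wing (a point): middle of the knob's upright wing (the part to pinch), on the knob's axis, 19.5 mm below the well's mouth; x lies along the wing to its pointed end and turns with the knob. The wing is pale grey, 14 mm thick, 52 mm long, its top 6 mm below the mouth, and stands on a disc 54 mm across whose top lies 32 mm below the mouth
- knob (a joint): the knob's angle (rad), growing clockwise seen from above: 0 = off, 2.70 = hard stop (charge), marked by the longest raised rib. The wing's pointed end lies 1.35 - joint anticlockwise of the lantern's +x. Starts at 0 to 0.8, stays where left, drag about 0.07 N m: more than one twist of a wrist to the stop. Forced past the stop, the lantern itself twists on its feet
- torch_center (a point): middle of the loose torch's barrel, on its axis: bare metal barrel 34 mm in diameter, from 52 mm behind to 52 mm ahead; at the +x end a hexagonal lamp head 38 mm long, at the other a hexagonal anti-roll collar 12 mm long, both 46 mm across flats; 165 mm overall, about 0.24 kg, balanced near this point. It starts lying on the stool, its axis 23 mm up. Grasp the barrel here
- tumbler: ribbed glass tumbler, 74 mm across, 108 mm high, origin at the centre of its foot; leave it alone
- flowerpot: orange plastic flowerpot with a small cactus, 96 mm across the rim, 121 mm high over all, origin at the centre of its foot; leave it alone

How it is judged:
By the outcome, as a careful person would: the job done as asked, in the order asked, and still so for the second after the job is handed in, with the robot touching nothing.
It also fails if it takes over 67 s, if anything falls off the work surface, if the arm or the gripper's body presses on something with over 40 N, if the wrist force passes 120 N, or if a joint passes its speed limit or range.

## Working session

There is one attempt and no reset: what is moved stays moved. The work goes in short steps, Python scripts to look and compute and a tool call to move; the robot and the scene stay as the last step left them, time stands still between calls to the robot, and variables do not carry over. Pictures are saved under pics/ and viewed, on a budget of 10 in all, crops included, one or two more only if the job needs it, and the job is handed in when it is done.

Besides the shell and the picture viewer there is one more tool, called by a JSON object that holds its "fn" and its "kwargs", one argument or row to a line. send_rows: Moves the arm, as the interface text tells. Its arguments: {"type":"object","properties":{"series":{"type":"array"},"grip_force":{"type":"number"}},"required":["series"]}

```bash
mkdir -p pics; python3 - <<'E'
from cell import env
import cv2
o=env.get_obs();print(o['tool_pos'],o['tool_rot'],o['time_s'],o['grip_width'])
import numpy as np
np.set_printoptions(precision=4,suppress=True)
for n in('scene','top'):
    cv2.imwrite(f'pics/{n}0.png',env.read_camera(n)); c=env.calibration(n);print(n,c)
E
```

```text
[ 0.22556062 -0.60902442  0.22147927] [-1.79891482e+02  7.10507337e-03  2.03306888e+01] 0.0 0.08717956636388967
scene {'fx': 445.8484828871821, 'fy': 445.8484828871821, 'cx': 310.7934247993557, 'cy': 243.50684447085092, 'cam_to_world': array([[-0.6997,  0.4966, -0.5135,  0.926 ],
       [ 0.7143,  0.4717, -0.517 ,  0.3305],
       [-0.0145, -0.7286, -0.6848,  0.5497],
       [ 0.    ,  0.    ,  0.    ,  1.    ]])}
top {'fx': 543.6274692555162, 'fy': 543.6274692555162, 'cx': 323.27088773950226, 'cy': 236.62599503889547, 'cam_to_world': array([[-0.1772, -0.9629,  0.2036,  0.4287],
       [-0.9842,  0.1741, -0.0329,  0.0125],
       [-0.0037, -0.2062, -0.9785,  0.9262],
       [ 0.    ,  0.    ,  0.    ,  1.    ]])}
```

View pics/scene0.png

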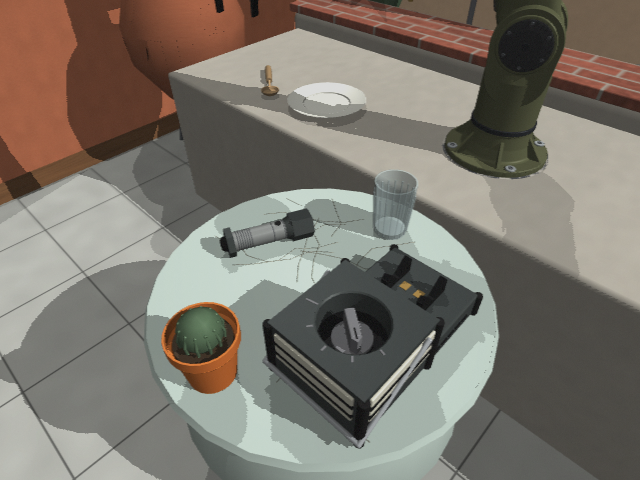

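View pics/top0.png

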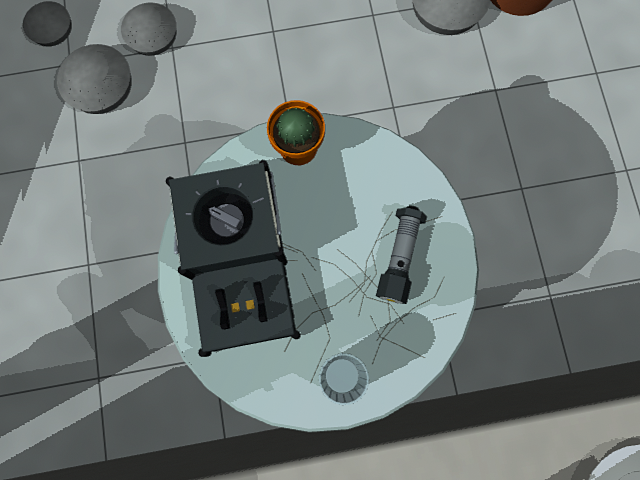

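Both views show the lantern with its dock toward the robot: well at (222,214) in top and (354,320) in scene. The torch lies with its head at (394,288) top and (299,225) scene. The tumbler and the pot are clear of it. I'll triangulate next.

```bash
cat > h.py <<'E'
import numpy as np, cv2
from cell import env
np.set_printoptions(precision=4,suppress=True)
def ray(n,p,c=None):
    c=c or env.calibration(n);T=np.array(c['cam_to_world'])
    x=(p[0]-c['cx'])/c['fx'];y=(p[1]-c['cy'])/c['fy']
    if n=='wrist':
        r=np.hypot(x,y);s=np.sin(r)/r if r>1e-9 else 1;d=np.array([x*s,y*s,np.cos(r)])
    else: d=np.array([x,y,1.])
    return T[:3,3],T[:3,:3]@d/np.linalg.norm(d)
def plane(n,p,z,c=None):
    o,d=ray(n,p,c);return o+d*(z-o[2])/d[2]
def tri(rs):
    A=sum(np.eye(3)-np.outer(d,d) for o,d in rs);b=sum((np.eye(3)-np.outer(d,d))@o for o,d in rs)
    p=np.linalg.solve(A,b);return p,[1000*np.linalg.norm(np.cross(p-o,d)) for o,d in rs]
E
python3 - <<'E'
from h import *
for k,t,s in [('head',(394,288),(299,225)),('collar',(411,214),(228,242)),('well',(222,214),(354,320)),
 ('dock+y',(205,351),(477,298)),('dock-y',(297,335),(394,250)),('h+x+y',(170,181),(360,425)),('h+x-y',(265,166),(268,325)),('h-x-y',(280,258),(346,263)),('tumbler rim',(345,376),(396,180)),('pot',(296,128),(202,322))]:
    p,e=tri([ray('top',t),ray('scene',s)]);print(k,p,np.array(e))
E
```

```text
head [ 0.5097 -0.1183  0.0213] [0.2144 0.2144]
collar [ 0.6285 -0.1724  0.0248] [0.0448 0.0448]
well [0.6601 0.133  0.1142] [0.6841 0.6841]
dock+y [0.4621 0.203  0.0418] [1.9804 1.9804]
dock-y [0.4611 0.0539 0.0392] [1.2974 1.2974]
h+x+y [0.7403 0.213  0.08  ] [0.1383 0.1383]
h+x-y [0.7305 0.0558 0.1005] [0.0074 0.0074]
h-x-y [0.5807 0.055  0.0978] [1.7174 1.7174]
tumbler rim [ 0.3878 -0.0076  0.1111] [2.0773 2.0773]
pot [ 0.7848 -0.0042  0.1033] [0.7585 0.7585]
```

```bash
cat >> h.py <<'E'
from scipy.spatial.transform import Rotation as Ro
def go(pos,yaw):
    """shift (cm) and turn (deg) in tool axes from here to a tool-down pose"""
    o=env.get_obs();R=Ro.from_euler('xyz',o['tool_rot'],degrees=True)
    T=Ro.from_euler('xyz',[180,0,yaw],degrees=True)
    d=np.array(pos)-o['tool_pos']
    print('t',round(o['time_s'],2),'pos',o['tool_pos'],'rot',o['tool_rot'],'F',o['force'],'M',o['wrist_torque'],'q7',o['qpos'][6],'w',o['grip_width'])
    print('travel cm',100*R.inv().apply(d),'dr',(R.inv()*T).as_rotvec(degrees=True))
E
python3 -c "
from h import *
go([.575,-.148,.2],155.6)"
```

```text
t 0.1 pos [ 0.2256 -0.6091  0.2216] rot [-179.8996    0.005    20.3318] F [ 0.1391 -0.0203 -0.2952] M [0.0021 0.015  0.0508] q7 -3.258238050150743 w 0.0870625006710404
travel cm [ 48.7838 -31.0885   2.2066] dr [  -0.0546   -0.1162 -135.2682]
```

{"fn": "send_rows", "kwargs": {
  "series": [
    {"travel":[48.8,-31.1,2.2],"dr":[0,0,-135.3],"claw":8.7},
    {"travel":[48.8,-31.1,2.2],"dr":[0,0,-135.3],"claw":8.7},
    {"travel":[48.8,-31.1,2.2],"dr":[0,0,-135.3],"claw":8.7},
    {"travel":[48.8,-31.1,2.2],"dr":[0,0,-135.3],"claw":8.7},
    {"travel":[48.8,-31.1,2.2],"dr":[0,0,-135.3],"claw":8.7},
    {"travel":[48.8,-31.1,2.2],"dr":[0,0,-135.3],"claw":8.7},
    {"travel":[48.8,-31.1,2.2],"dr":[0,0,-135.3],"claw":8.7},
    {"travel":[48.8,-31.1,2.2],"dr":[0,0,-135.3],"claw":8.7},
    {"travel":[48.8,-31.1,2.2],"dr":[0,0,-135.3],"claw":8.7},
    {"travel":[48.8,-31.1,2.2],"dr":[0,0,-135.3],"claw":8.7},
    {"travel":[48.8,-31.1,2.2],"dr":[0,0,-135.3],"claw":8.7},
    {"travel":[48.8,-31.1,2.2],"dr":[0,0,-135.3],"claw":8.7}
  ]
}}

```text
time_s: 1.1
tool_pos: [0.5282, -0.2096, 0.2033]
tool_rot: [-180.0, 0.0, 106.6]
force: [0.3, 0.0, -1.3]
grip_width: 0.0869
```

```bash
python3 -c "
from h import *
go([.575,-.148,.16],155.6)"
```

```text
t 1.1 pos [ 0.5282 -0.2096  0.2033] rot [-179.9762    0.0111  106.614 ] F [ 0.2679  0.0407 -1.2662] M [-0.0708 -0.1771 -0.0404] q7 30.961589123785437 w 0.08688773813706066
travel cm [4.5632 6.2491 4.3266] dr [ -0.0271   0.0002 -48.986 ]
```

{"fn": "send_rows", "kwargs": {
  "series": [
    {"travel":[4.5,6.2,3],"dr":[0,0,-48.5],"claw":8.0},
    {"travel":[4.5,6.2,3],"dr":[0,0,-48.5],"claw":8.0},
    {"travel":[4.5,6.2,3],"dr":[0,0,-48.5],"claw":8.0},
    {"travel":[4.5,6.2,3],"dr":[0,0,-48.5],"claw":8.0},
    {"travel":[4.5,6.2,3],"dr":[0,0,-48.5],"claw":8.0},
    {"travel":[4.5,6.2,3],"dr":[0,0,-48.5],"claw":8.0},
    {"travel":[4.5,6.2,3],"dr":[0,0,-48.5],"claw":8.0},
    {"travel":[4.5,6.2,3],"dr":[0,0,-48.5],"claw":8.0},
    {"travel":[4.5,6.2,3],"dr":[0,0,-48.5],"claw":8.0},
    {"travel":[4.5,6.2,3],"dr":[0,0,-48.5],"claw":8.0},
    {"travel":[4.5,6.2,3],"dr":[0,0,-48.5],"claw":8.0}
  ]
}}

```text
time_s: 2.02
tool_pos: [0.5744, -0.1508, 0.1734]
tool_rot: [-180.0, -0.0, 154.7]
force: [-0.3, -0.0, 0.3]
grip_width: 0.0801
```

```bash
python3 -c "
from h import *
c=env.calibration('wrist');print(c)
cv2.imwrite('pics/w1.png',env.read_camera('wrist'))
go([.575,-.148,.006],155.6)
import pickle;pickle.dump(c,open('c1.pkl','wb'))"
```

```text
{'fx': 371.64829954431775, 'fy': 371.64829954431775, 'cx': 318.3842962825342, 'cy': 233.79190766943248, 'cam_to_world': array([[ 0.4274,  0.8769,  0.2198,  0.5144],
       [ 0.9041, -0.4147, -0.1035, -0.122 ],
       [ 0.0004,  0.2429, -0.97  ,  0.3361],
       [ 0.    ,  0.    ,  0.    ,  1.    ]])}
t 2.07 pos [ 0.5744 -0.1508  0.1735] rot [-179.9892   -0.0039  154.696 ] F [ 0.2145  0.0772 -1.1371] M [ 0.0579 -0.1739 -0.0243] q7 68.42551026319592 w 0.07997985120795814
travel cm [ 0.0681  0.2801 16.7503] dr [-0.0108 -0.004  -0.904 ]
```

View pics/w1.png

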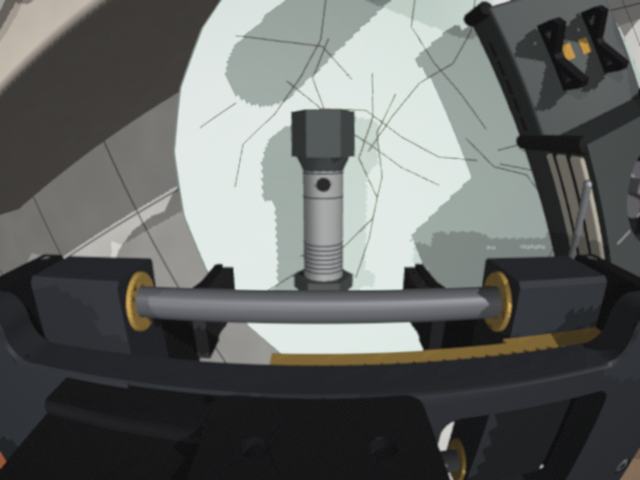

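Torch seen upright in the wrist view: head centre (323,133), barrel/collar joint near (323,277). I'll cast these onto z = 23 mm.

```bash
python3 -c "
from h import *
import pickle;c=pickle.load(open('c1.pkl','rb'))
a=plane('wrist',(323,112),.040,c);b=plane('wrist',(323.5,277),.038,c);d=(a-b)[:2];print(a,b,np.hypot(*d),np.degrees(np.arctan2(d[1],d[0])))
for p in [(322.5,180),(324,260)]:print(plane('wrist',p,.023,c))"
```

```text
[ 0.4939 -0.1082  0.04  ] [ 0.6183 -0.1661  0.038 ] 0.1371994283053675 155.0143565551042
[ 0.5445 -0.1323  0.023 ]
[ 0.6091 -0.1611  0.023 ]
```

```bash
python3 -c "
from h import *
go([.574,-.146,.006],155.5)"
```

```text
t 2.07 pos [ 0.5744 -0.1508  0.1735] rot [-179.9892   -0.0039  154.696 ] F [ 0.2145  0.0772 -1.1371] M [ 0.0579 -0.1739 -0.0243] q7 68.42551026319592 w 0.07997985120795814
travel cm [ 0.244   0.4182 16.7502] dr [-0.0108 -0.004  -0.804 ]
```

{"fn": "send_rows", "kwargs": {
  "series": [
    {"travel":[0.2,0.4,3],"dr":[0,0,-0.8],"claw":7.5},
    {"travel":[0.2,0.4,6],"dr":[0,0,-0.8],"claw":7.5},
    {"travel":[0.2,0.4,9],"dr":[0,0,-0.8],"claw":7.5},
    {"travel":[0.2,0.4,12],"dr":[0,0,-0.8],"claw":7.5},
    {"travel":[0.2,0.4,14],"dr":[0,0,-0.8],"claw":7.5},
    {"travel":[0.2,0.4,15.5],"dr":[0,0,-0.8],"claw":7.5},
    {"travel":[0.2,0.4,16.3],"dr":[0,0,-0.8],"claw":7.5},
    {"travel":[0.2,0.4,16.7],"dr":[0,0,-0.8],"claw":7.5},
    {"travel":[0.2,0.4,16.7],"dr":[0,0,-0.8],"claw":7.5},
    {"travel":[0.2,0.4,16.7],"dr":[0,0,-0.8],"claw":5.0},
    {"travel":[0.2,0.4,16.7],"dr":[0,0,-0.8],"claw":4.0},
    {"travel":[0.2,0.4,16.7],"dr":[0,0,-0.8],"claw":3.0}
  ],
  "grip_force": 25
}}

```text
time_s: 3.07
tool_pos: [0.5753, -0.1466, 0.0078]
tool_rot: [180.0, 0.1, 155.6]
force: [0.2, -0.8, -0.4]
grip_width: 0.0617
```

{"fn": "send_rows", "kwargs": {
  "series": [
    {"travel":[0,0,0],"dr":[0,0,0],"claw":2.5},
    {"travel":[0,0,0],"dr":[0,0,0],"claw":2.5},
    {"travel":[0,0,0],"dr":[0,0,0],"claw":2.5},
    {"travel":[0,0,0],"dr":[0,0,0],"claw":2.5}
  ]
}}

```text
time_s: 3.4
tool_pos: [0.5745, -0.1464, 0.0067]
tool_rot: [-180.0, 0.0, 155.6]
force: [0.2, 0.8, -0.5]
grip_width: 0.0363
```

{"fn": "send_rows", "kwargs": {
  "series": [
    {"travel":[0,0,0],"dr":[0,0,0],"claw":2.5},
    {"travel":[0,0,0],"dr":[0,0,0],"claw":2.5},
    {"travel":[0,0,0],"dr":[0,0,0],"claw":2.5},
    {"travel":[0,0,-1],"dr":[0,0,0],"claw":2.5},
    {"travel":[0,0,-4],"dr":[0,0,0],"claw":2.5},
    {"travel":[0,0,-7],"dr":[0,0,0],"claw":2.5},
    {"travel":[0,0,-10],"dr":[0,0,0],"claw":2.5},
    {"travel":[0,0,-13],"dr":[0,0,0],"claw":2.5},
    {"travel":[0,0,-16],"dr":[0,0,0],"claw":2.5},
    {"travel":[0,0,-18],"dr":[0,0,0],"claw":2.5},
    {"travel":[0,0,-19],"dr":[0,0,0],"claw":2.5},
    {"travel":[0,0,-19],"dr":[0,0,0],"claw":2.5}
  ]
}}

```text
time_s: 4.4
tool_pos: [0.5756, -0.1463, 0.1991]
tool_rot: [180.0, 0.2, 155.6]
force: [0.8, -0.5, -3.4]
grip_width: 0.0333
```

```bash
python3 -c "
from h import *
go([.5225,.133,.2],90)"
```

```text
t 4.4 pos [ 0.5756 -0.1463  0.1991] rot [179.9891   0.2407 155.5844] F [ 0.7768 -0.5273 -3.3874] M [ 0.0656 -0.112   0.0437] q7 69.3613691297028 w 0.033326721829555706
travel cm [16.3831 23.2372 -0.1525] dr [ 0.1474  0.2075 65.5844]
```

{"fn": "send_rows", "kwargs": {
  "series": [
    {"travel":[3,3,-0.5],"dr":[0,0,7],"claw":2.5},
    {"travel":[5,6,-0.5],"dr":[0,0,14],"claw":2.5},
    {"travel":[7,9,-0.5],"dr":[0,0,21],"claw":2.5},
    {"travel":[9,12,-0.5],"dr":[0,0,28],"claw":2.5},
    {"travel":[11,15,-0.5],"dr":[0,0,35],"claw":2.5},
    {"travel":[13,18,-0.5],"dr":[0,0,42],"claw":2.5},
    {"travel":[15,21,-0.5],"dr":[0,0,49],"claw":2.5},
    {"travel":[16,22.8,-0.5],"dr":[0,0,56],"claw":2.5},
    {"travel":[16.4,23.2,-0.5],"dr":[0,0,63],"claw":2.5},
    {"travel":[16.4,23.2,-0.5],"dr":[0,0,65.6],"claw":2.5},
    {"travel":[16.4,23.2,-0.5],"dr":[0,0,65.6],"claw":2.5},
    {"travel":[16.4,23.2,-0.5],"dr":[0,0,65.6],"claw":2.5}
  ]
}}

```text
time_s: 5.4
tool_pos: [0.5201, 0.1322, 0.1999]
tool_rot: [-179.8, 0.0, 90.1]
force: [-0.6, -0.1, -2.9]
grip_width: 0.0333
```

```bash
python3 -c "
from h import *
import pickle
c=env.calibration('wrist')
w=env.read_camera('wrist');t=cv2.imread('pics/top0.png')
pickle.dump(c,open('c2.pkl','wb'));cv2.imwrite('pics/w2r.png',w)
z=cv2.resize(t[150:370,150:320],None,fx=2.72,fy=2.72,interpolation=cv2.INTER_CUBIC)
z=cv2.convertScaleAbs(z,alpha=1.6,beta=20)
cv2.imwrite('pics/t1.png',z);print(z.shape)
cv2.imwrite('pics/w2.png',cv2.convertScaleAbs(w,alpha=1.4,beta=15))
go([.5225,.133,.2],90)"
```

```text
(598, 462, 3)
t 5.45 pos [0.5204 0.132  0.2002] rot [-179.8695    0.0248   90.0303] F [ 0.2875 -0.0046 -2.4414] M [ 0.0289 -0.0913 -0.0067] q7 -22.038759182007293 w 0.03356223056277425
travel cm [0.0997 0.2107 0.018 ] dr [-0.1304  0.0248  0.0303]
```

View pics/t1.png

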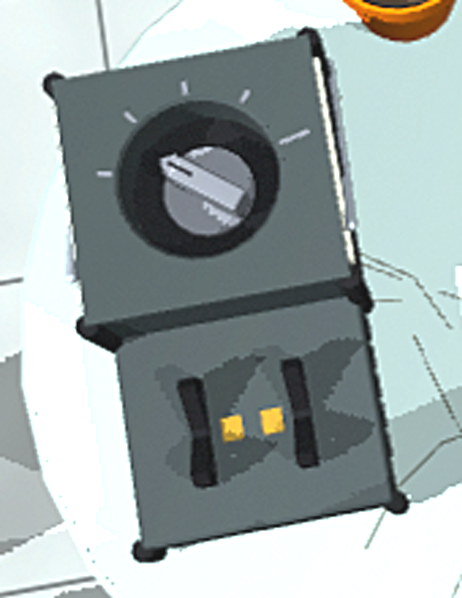

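View pics/w2.png

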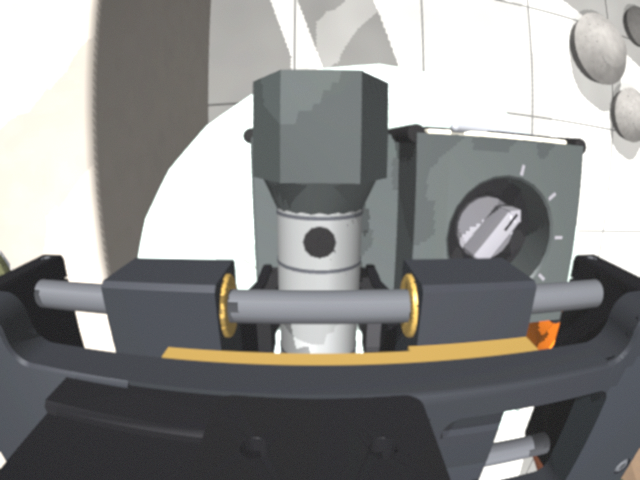

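Top crop: V blocks centred at (198,432) and (300,413), well mouth at (198,178), wing tip at (163,160) pointing up-left, longest rib at (293,136). In the wrist view the torch is held level, with the wing at (490,228).

```bash
python3 -c "
from h import *
import pickle
c=pickle.load(open('c2.pkl','rb'))
q=lambda x,y,z:plane('top',(150+x/2.72,150+y/2.72),z)
L=q(198,432,.082);Rr=q(300,413,.082);d=L-Rr
print('V',L,Rr,(L+Rr)/2,np.hypot(*d[:2]),'yaw',np.degrees(np.arctan2(-d[0],d[1])))
print('ends',q(190,382,.082),q(206,484,.082),q(291,361,.082),q(310,465,.082))
print('gold',q(253,424,.053))
print('well',q(198,178,.112))
a=q(50,85,.112);b=q(310,38,.112);cc=q(355,285,.112);e=q(88,328,.112)
print('corners',a,b,cc,e,(a+b+cc+e)/4)
w=q(163,160,.106)-q(240,198,.106);print('wing',q(163,160,.106),np.degrees(np.arctan2(w[1],w[0])))
r=q(308,131,.112)-q(198,178,.112);print('stop rib',np.degrees(np.arctan2(r[1],r[0])))
w=plane('wrist',(518,212),.106,c)-plane('wrist',(476,250),.106,c);print('wing wr',np.degrees(np.arctan2(w[1],w[0])))
print('well wr',plane('wrist',(500,235),.112,c))
print('torch far end', plane('wrist',(320,72),.21,c))
"
```

```text
V [0.5198 0.157  0.082 ] [0.5201 0.0983 0.082 ] [0.5199 0.1277 0.082 ] 0.0586948987680015 yaw 0.33528547299110445
ends [0.5488 0.1576 0.082 ] [0.4901 0.1567 0.082 ] [0.5504 0.0988 0.082 ] [0.4902 0.0973 0.082 ]
gold [0.5218 0.1295 0.053 ]
well [0.6586 0.1319 0.112 ]
corners [0.7285 0.2081 0.112 ] [0.7299 0.0563 0.112 ] [0.5819 0.054  0.112 ] [0.5844 0.2041 0.112 ] [0.6562 0.1306 0.112 ]
wing [0.6744 0.151  0.106 ] 53.252156081454544
stop rib -76.14410719404508
wing wr 41.638058215068845
well wr [0.6568 0.1356 0.112 ]
torch far end [0.5203 0.2283 0.21  ]
```

```bash
python3 -c "
from h import *
go([.521,.131,.075],90.6)"
```

```text
t 5.45 pos [0.5204 0.132  0.2002] rot [-179.8695    0.0248   90.0303] F [ 0.2875 -0.0046 -2.4414] M [ 0.0289 -0.0913 -0.0067] q7 -22.038759182007293 w 0.03356223056277425
travel cm [-0.0948  0.0891 12.5184] dr [-0.1306  0.0241 -0.5697]
```

{"fn": "send_rows", "kwargs": {
  "series": [
    {"travel":[-0.1,0.1,2],"dr":[0,0,-0.6],"claw":2.5},
    {"travel":[-0.1,0.1,5],"dr":[0,0,-0.6],"claw":2.5},
    {"travel":[-0.1,0.1,8],"dr":[0,0,-0.6],"claw":2.5},
    {"travel":[-0.1,0.1,10],"dr":[0,0,-0.6],"claw":2.5},
    {"travel":[-0.1,0.1,11.3],"dr":[0,0,-0.6],"claw":2.5},
    {"travel":[-0.1,0.1,12],"dr":[0,0,-0.6],"claw":2.5},
    {"travel":[-0.1,0.1,12.3],"dr":[0,0,-0.6],"claw":2.5},
    {"travel":[-0.1,0.1,12.4],"dr":[0,0,-0.6],"claw":2.5},
    {"travel":[-0.1,0.1,12.4],"dr":[0,0,-0.6],"claw":2.5},
    {"travel":[-0.1,0.1,12.4],"dr":[0,0,-0.6],"claw":2.5}
  ]
}}

```text
time_s: 6.28
tool_pos: [0.523, 0.132, 0.0788]
tool_rot: [179.9, -0.0, 90.6]
force: [-0.1, -0.1, -1.8]
grip_width: 0.0331
```

```bash
python3 -c "
from h import *
go([.521,.131,.0657],90.6)
w=env.read_camera('scene');cv2.imwrite('pics/s2.png',cv2.resize(w[200:360,320:520],None,fx=4,fy=3.7,interpolation=cv2.INTER_CUBIC))"
```

```text
t 6.28 pos [0.523  0.132  0.0788] rot [179.8703  -0.0082  90.5763] F [-0.1431 -0.0533 -1.8156] M [-0.0315 -0.0967 -0.0523] q7 -26.379457371254517 w 0.03310107630843043
travel cm [-0.0963 -0.2082  1.3079] dr [ 0.1297 -0.0082 -0.0237]
```

View pics/s2.png

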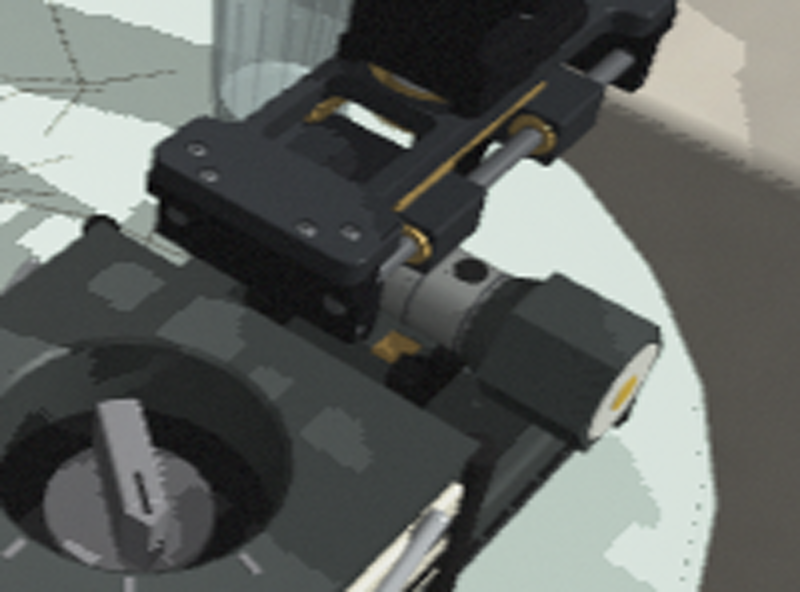

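Crop shows the torch hovering level just above the V blocks, its head beyond the +y block. I'll lower it gently, watching the force.

{"fn": "send_rows", "kwargs": {
  "series": [
    {"travel":[-0.1,-0.15,0.3],"dr":[0,0,0],"claw":2.5},
    {"travel":[-0.1,-0.15,0.6],"dr":[0,0,0],"claw":2.5},
    {"travel":[-0.1,-0.15,0.8],"dr":[0,0,0],"claw":2.5},
    {"travel":[-0.1,-0.15,1.0],"dr":[0,0,0],"claw":2.5},
    {"travel":[-0.1,-0.15,1.0],"dr":[0,0,0],"claw":2.5},
    {"travel":[-0.1,-0.15,1.0],"dr":[0,0,0],"claw":2.5}
  ],
  "grip_force": 12
}}

```text
time_s: 6.83
tool_pos: [0.5207, 0.1307, 0.0675]
tool_rot: [180.0, 0.0, 90.6]
force: [0.5, 0.5, -2.2]
grip_width: 0.0341
```

{"fn": "send_rows", "kwargs": {
  "series": [
    {"travel":[0,0,0.1],"dr":[0,0,0],"claw":2.5},
    {"travel":[0,0,0.2],"dr":[0,0,0],"claw":2.5},
    {"travel":[0,0,0.2],"dr":[0,0,0],"claw":2.5}
  ]
}}

```text
time_s: 7.08
tool_pos: [0.5217, 0.1309, 0.0662]
tool_rot: [179.9, -0.0, 90.6]
force: [2.5, 1.0, 1.3]
grip_width: 0.0334
```

{"fn": "send_rows", "kwargs": {
  "series": [
    {"travel":[0,0,0.1],"dr":[0,0,0],"claw":2.5},
    {"travel":[0,0,0.1],"dr":[0,0,0],"claw":2.5},
    {"travel":[0,0,0.1],"dr":[0,0,0],"claw":2.5}
  ]
}}

```text
time_s: 7.33
tool_pos: [0.5221, 0.1309, 0.0657]
tool_rot: [179.8, -0.0, 90.6]
force: [2.2, -0.2, 5.7]
grip_width: 0.034
```

{"fn": "send_rows", "kwargs": {
  "series": [
    {"travel":[0,0.1,0],"dr":[0,0,0],"claw":2.5},
    {"travel":[0,0.1,0.1],"dr":[0,0,0],"claw":2.5},
    {"travel":[0,0.1,0.1],"dr":[0,0,0],"claw":2.5},
    {"travel":[0,0.1,0.1],"dr":[0,0,0],"claw":2.5}
  ],
  "grip_force": 5
}}

```text
time_s: 7.67
tool_pos: [0.5224, 0.131, 0.0643]
tool_rot: [179.9, -0.0, 90.6]
force: [0.8, 0.0, 5.6]
grip_width: 0.0336
```

```bash
python3 -c "
from h import *
go([.521,.131,.0657],90.6)"
```

```text
t 7.67 pos [0.5224 0.131  0.0643] rot [179.9042  -0.0087  90.5716] F [0.7949 0.0444 5.6043] M [-0.0419 -0.4868  0.0042] q7 -26.977122058293677 w 0.03355347552025099
travel cm [ 0.0002 -0.1373 -0.1355] dr [ 0.0958 -0.0087 -0.0284]
```

Contact is balanced: Fz +5.6, little Fx, and no moment along the torch. It's seated, so I'll open, rise and look.

{"fn": "send_rows", "kwargs": {
  "series": [
    {"travel":[0,0,-0.1],"dr":[0,0,0],"claw":3.4},
    {"travel":[0,0,-0.1],"dr":[0,0,0],"claw":3.8},
    {"travel":[0,0,-0.1],"dr":[0,0,0],"claw":4.5},
    {"travel":[0,0,-0.1],"dr":[0,0,0],"claw":5.5},
    {"travel":[0,0,-0.1],"dr":[0,0,0],"claw":5.5},
    {"travel":[0,0,-0.1],"dr":[0,0,0],"claw":5.5},
    {"travel":[0,0,-0.3],"dr":[0,0,0],"claw":5.5},
    {"travel":[0,0,-2],"dr":[0,0,0],"claw":5.5},
    {"travel":[0,0,-5],"dr":[0,0,0],"claw":5.5},
    {"travel":[0,0,-8],"dr":[0,0,0],"claw":5.5},
    {"travel":[0,0,-11],"dr":[0,0,0],"claw":5.5},
    {"travel":[0,0,-14],"dr":[0,0,0],"claw":5.5}
  ]
}}

```text
time_s: 8.67
tool_pos: [0.5211, 0.1308, 0.205]
tool_rot: [-180.0, 0.0, 90.6]
force: [-0.1, -0.1, -0.5]
grip_width: 0.0551
```

```bash
python3 -c "
from h import *
go([.62,.132,.2],230)
import pickle
c=env.calibration('wrist');w=env.read_camera('wrist');pickle.dump(c,open('c3.pkl','wb'))
s=env.read_camera('top')[140:380,140:340]
w=cv2.convertScaleAbs(w,alpha=1.4,beta=15)[20:400,120:]
s=cv2.resize(cv2.convertScaleAbs(s,alpha=1.5,beta=15),None,fx=2,fy=2,interpolation=cv2.INTER_CUBIC)
s=s[:,:280] if 0 else s
w2=cv2.resize(w,(400,292));o=np.zeros((480,800,3),np.uint8);o[:292,:400]=w2;o[:480,400:]=s
cv2.imwrite('pics/m3.png',o)"
```

```text
t 8.67 pos [0.5211 0.1308 0.205 ] rot [-179.9832    0.0109   90.5943] F [-0.1277 -0.0826 -0.518 ] M [-0.0309 -0.1546 -0.0192] q7 -21.238942639017164 w 0.05506313479209954
travel cm [0.015  9.8892 0.4985] dr [  -0.0208   -0.0155 -139.4057]
```

View pics/m3.png

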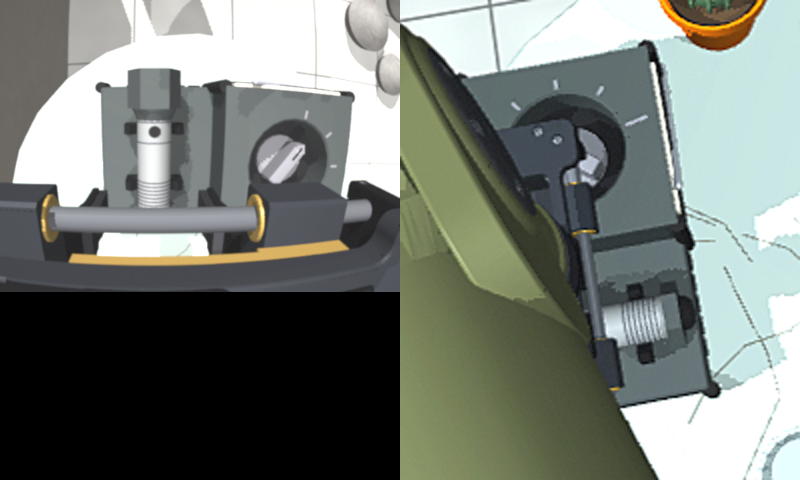

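The torch sits in both V blocks (wrist inset (155,128) and (155,183); top inset (640,290) and (645,350)) and the lantern hasn't moved. Next, over the well.

{"fn": "send_rows", "kwargs": {
  "series": [
    {"travel":[0.1,13.7,0],"dr":[0,0,-136],"claw":5.5},
    {"travel":[0.1,13.7,0],"dr":[0,0,-136],"claw":5.5},
    {"travel":[0.1,13.7,0],"dr":[0,0,-136],"claw":5.5},
    {"travel":[0.1,13.7,0],"dr":[0,0,-136],"claw":5.5},
    {"travel":[0.1,13.7,0],"dr":[0,0,-136],"claw":5.5},
    {"travel":[0.1,13.7,0],"dr":[0,0,-136],"claw":5.5},
    {"travel":[0.1,13.7,0],"dr":[0,0,-136],"claw":5.5},
    {"travel":[0.1,13.7,0],"dr":[0,0,-136],"claw":5.5},
    {"travel":[0.1,13.7,0],"dr":[0,0,-136],"claw":5.5},
    {"travel":[0.1,13.7,0],"dr":[0,0,-136],"claw":5.5},
    {"travel":[0.1,13.7,0],"dr":[0,0,-136],"claw":5.5},
    {"travel":[0.1,13.7,0],"dr":[0,0,-136],"claw":5.5}
  ]
}}

```text
time_s: 9.77
tool_pos: [0.6581, 0.1329, 0.2025]
tool_rot: [-180.0, -0.1, 176.9]
force: [-0.2, 0.8, -0.1]
grip_width: 0.0553
```

```bash
python3 -c "
from h import *
go([.659,.132,.21],227)"
```

```text
t 9.77 pos [0.6581 0.1329 0.2025] rot [-179.9762   -0.0809  176.8765] F [-0.2041  0.7684 -0.082 ] M [ 0.1016 -0.1694  0.0065] q7 56.248232501530204 w 0.055263778242779
travel cm [-0.0942 -0.0886 -0.7458] dr [  0.0131  -0.0861 -50.1234]
```

{"fn": "send_rows", "kwargs": {
  "series": [
    {"travel":[-0.1,-0.1,-0.5],"dr":[0,0,-50],"claw":5.5},
    {"travel":[-0.1,-0.1,-0.5],"dr":[0,0,-50],"claw":5.5},
    {"travel":[-0.1,-0.1,-0.5],"dr":[0,0,-50],"claw":5.5},
    {"travel":[-0.1,-0.1,-0.5],"dr":[0,0,-50],"claw":5.5},
    {"travel":[-0.1,-0.1,-0.5],"dr":[0,0,-50],"claw":5.5},
    {"travel":[-0.1,-0.1,-0.5],"dr":[0,0,-50],"claw":5.5},
    {"travel":[-0.1,-0.1,-0.5],"dr":[0,0,-50],"claw":5.5},
    {"travel":[-0.1,-0.1,-0.5],"dr":[0,0,-50],"claw":5.5},
    {"travel":[-0.1,-0.1,-0.5],"dr":[0,0,-50],"claw":5.5}
  ]
}}

```text
time_s: 10.52
tool_pos: [0.6592, 0.1319, 0.2077]
tool_rot: [179.9, -0.0, -133.7]
force: [0.1, -0.6, -0.7]
grip_width: 0.0545
```

```bash
python3 -c "
from h import *
import pickle
go([.659,.132,.0735],227)
c=env.calibration('wrist');w=env.read_camera('wrist');pickle.dump(c,open('c4.pkl','wb'))
cv2.imwrite('pics/w4.png',cv2.resize(cv2.convertScaleAbs(w,alpha=1.4,beta=15)[100:340,180:480],None,fx=2.5,fy=2.5,interpolation=cv2.INTER_CUBIC))"
```

```text
t 10.52 pos [0.6592 0.1319 0.2077] rot [ 179.9327   -0.0432 -133.6751] F [ 0.0526 -0.6061 -0.652 ] M [ 0.0853 -0.0506 -0.0181] q7 101.99126300126922 w 0.054500733329379186
travel cm [-0.0037  0.0002 13.4157] dr [ 0.0675 -0.0428 -0.6751]
```

View pics/w4.png

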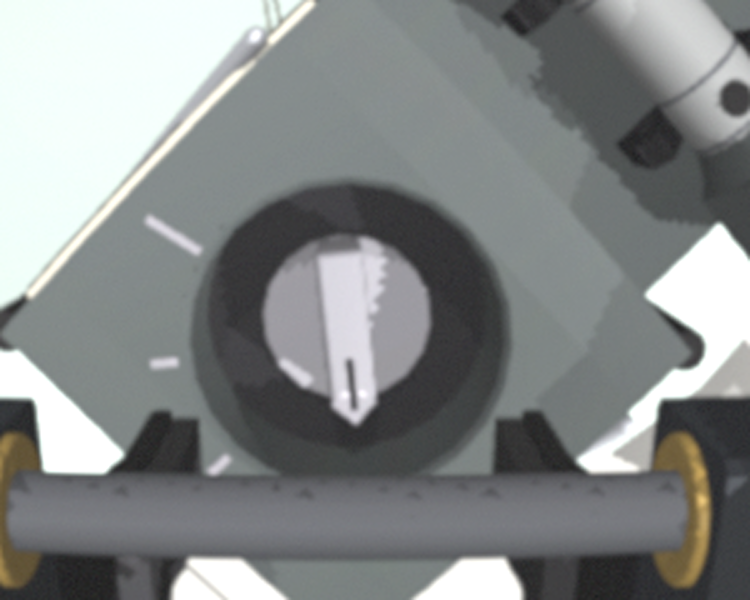

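Crop shows the wing's tail at (340,252), its tip at (355,424), and the well spanning columns 192–510.

```bash
python3 -c "
from h import *
import pickle
c=pickle.load(open('c4.pkl','rb'))
q=lambda x,y,z:plane('wrist',(180+x/2.5,100+y/2.5),z,c)
t=q(340,252,.106);p=q(355,424,.106);d=p-t
print(t,p,np.hypot(*d[:2]),np.degrees(np.arctan2(d[1],d[0])),'mid',(t+p)/2)
l=q(192,330,.112);r=q(510,330,.112);a=q(351,180,.112);b=q(351,476,.112);print('well',(l+r)/2,np.hypot(*(l-r)[:2]),(a+b)/2,np.hypot(*(a-b)[:2]))
rb=q(201,252,.112)-q(147,218,.112);print('rib',np.degrees(np.arctan2(-rb[1],-rb[0])))
"
```

```text
[0.6432 0.114  0.106 ] [0.6761 0.1549 0.106 ] 0.0524819819546638 51.21030720389506 mid [0.6596 0.1344 0.106 ]
well [0.6558 0.1318 0.112 ] 0.09195143166213941 [0.6566 0.1326 0.112 ] 0.08805795751348287
rib -76.6455989051802
```

```bash
python3 -c "
from h import *
go([.6587,.133,.085],231.2)"
```

```text
t 10.57 pos [0.6592 0.1319 0.2079] rot [ 179.9598   -0.0414 -133.6736] F [ 0.3211 -1.0079 -0.368 ] M [ 0.0726 -0.1019 -0.0288] q7 101.99776697833667 w 0.054851258764743845
travel cm [-0.0514  0.1033 12.2889] dr [ 0.042  -0.0397 -4.8736]
```

{"fn": "send_rows", "kwargs": {
  "series": [
    {"travel":[0,0.1,1],"dr":[0,0,-4.9],"claw":4.2},
    {"travel":[0,0.1,3],"dr":[0,0,-4.9],"claw":4.2},
    {"travel":[0,0.1,5],"dr":[0,0,-4.9],"claw":4.2},
    {"travel":[0,0.1,7],"dr":[0,0,-4.9],"claw":4.2},
    {"travel":[0,0.1,8.5],"dr":[0,0,-4.9],"claw":4.2},
    {"travel":[0,0.1,10],"dr":[0,0,-4.9],"claw":4.2},
    {"travel":[0,0.1,11],"dr":[0,0,-4.9],"claw":4.2},
    {"travel":[0,0.1,11.8],"dr":[0,0,-4.9],"claw":4.2},
    {"travel":[0,0.1,12.2],"dr":[0,0,-4.9],"claw":4.2},
    {"travel":[0,0.1,12.2],"dr":[0,0,-4.9],"claw":4.2}
  ],
  "grip_force": 5
}}

```text
time_s: 11.4
tool_pos: [0.6585, 0.1326, 0.0859]
tool_rot: [180.0, -0.0, -128.6]
force: [0.8, -0.1, -0.6]
grip_width: 0.0421
```

{"fn": "send_rows", "kwargs": {
  "series": [
    {"travel":[0,0,0],"dr":[0,0,0],"claw":3},
    {"travel":[0,0,0],"dr":[0,0,0],"claw":2.2},
    {"travel":[0,0,0],"dr":[0,0,0],"claw":1.7},
    {"travel":[0,0,0],"dr":[0,0,0],"claw":1.0},
    {"travel":[0,0,0],"dr":[0,0,0],"claw":1.0},
    {"travel":[0,0,0],"dr":[0,0,0],"claw":1.0}
  ]
}}

```text
time_s: 11.9
tool_pos: [0.6595, 0.1323, 0.0869]
tool_rot: [-179.9, 0.0, -128.6]
force: [1.9, -0.8, 1.8]
grip_width: 0.0139
```

```bash
python3 -c "
from h import *
go([.6587,.133,.085],231.2)"
```

```text
t 11.9 pos [0.6595 0.1323 0.0869] rot [-179.9143    0.0377 -128.6015] F [ 1.8917 -0.8465  1.799 ] M [-0.1432 -0.3305  0.0563] q7 103.42996610350316 w 0.013909014460650319
travel cm [-0.0025  0.1013  0.1932] dr [-0.0856  0.0379  0.1984]
```

{"fn": "send_rows", "kwargs": {
  "series": [
    {"travel":[0,-0.05,0],"dr":[0,0,0],"claw":1.0},
    {"travel":[0,-0.05,0],"dr":[0,0,5],"claw":1.0},
    {"travel":[0,-0.05,0],"dr":[0,0,10],"claw":1.0},
    {"travel":[0,-0.05,0],"dr":[0,0,15],"claw":1.0},
    {"travel":[0,-0.05,0],"dr":[0,0,20],"claw":1.0},
    {"travel":[0,-0.05,0],"dr":[0,0,25],"claw":1.0},
    {"travel":[0,-0.05,0],"dr":[0,0,30],"claw":1.0},
    {"travel":[0,-0.05,0],"dr":[0,0,30],"claw":1.0}
  ],
  "grip_force": 15
}}

```text
time_s: 12.57
tool_pos: [0.6593, 0.1326, 0.087]
tool_rot: [-180.0, 0.0, -158.7]
force: [0.1, -0.5, 2.3]
grip_width: 0.0137
```

```bash
python3 -c "
from h import *
go([.6587,.133,.085],201)"
```

```text
t 12.57 pos [0.6593 0.1326 0.087 ] rot [-179.9733    0.0344 -158.7098] F [ 0.1431 -0.5279  2.3091] M [ 0.1844 -0.1866  0.0122] q7 75.96949823763816 w 0.013671815047620403
travel cm [0.041  0.0633 0.1965] dr [-0.0266  0.0345  0.2902]
```

{"fn": "send_rows", "kwargs": {
  "series": [
    {"travel":[0,0,0],"dr":[0,0,6],"claw":1.0},
    {"travel":[0,0,0],"dr":[0,0,12],"claw":1.0},
    {"travel":[0,0,0],"dr":[0,0,18],"claw":1.0},
    {"travel":[0,0,0],"dr":[0,0,24],"claw":1.0},
    {"travel":[0,0,0],"dr":[0,0,30],"claw":1.0},
    {"travel":[0,0,0],"dr":[0,0,36],"claw":1.0},
    {"travel":[0,0,0],"dr":[0,0,42],"claw":1.0},
    {"travel":[0,0,0],"dr":[0,0,48],"claw":1.0},
    {"travel":[0,0,0],"dr":[0,0,54],"claw":1.0},
    {"travel":[0,0,0],"dr":[0,0,60],"claw":1.0},
    {"travel":[0,0,0],"dr":[0,0,66],"claw":1.0},
    {"travel":[0,0,0],"dr":[0,0,66],"claw":1.0}
  ]
}}

```text
time_s: 13.57
tool_pos: [0.6594, 0.1332, 0.0869]
tool_rot: [179.9, 0.0, 135.4]
force: [1.5, 0.4, 0.4]
grip_width: 0.0138
```

```bash
python3 -c "
from h import *
go([.6587,.133,.085],135)"
```

```text
t 13.57 pos [0.6594 0.1332 0.0869] rot [179.9326   0.0214 135.4266] F [1.4715 0.4026 0.401 ] M [ 0.2859 -0.3848 -0.0794] q7 15.662664228635846 w 0.013829387260745077
travel cm [ 0.041  -0.0633  0.1926] dr [0.0675 0.0211 0.4266]
```

Remaining is about 32°. I'll turn 26, then creep while watching Mz.

{"fn": "send_rows", "kwargs": {
  "series": [
    {"travel":[0,0,0],"dr":[0,0,6],"claw":1.0},
    {"travel":[0,0,0],"dr":[0,0,12],"claw":1.0},
    {"travel":[0,0,0],"dr":[0,0,18],"claw":1.0},
    {"travel":[0,0,0],"dr":[0,0,23],"claw":1.0},
    {"travel":[0,0,0],"dr":[0,0,27],"claw":1.0},
    {"travel":[0,0,0],"dr":[0,0,27],"claw":1.0},
    {"travel":[0,0,0],"dr":[0,0,27],"claw":1.0}
  ]
}}

```text
time_s: 14.15
tool_pos: [0.6597, 0.1333, 0.0869]
tool_rot: [179.9, -0.0, 108.7]
force: [3.2, 1.5, 1.1]
grip_width: 0.014
```

```bash
python3 -c "
from h import *
go([.6587,.133,.085],103)"
```

```text
t 14.15 pos [0.6597 0.1333 0.0869] rot [179.9011  -0.0342 108.7211] F [3.1678 1.5368 1.1159] M [ 0.4256 -0.618  -0.131 ] q7 -8.945424172786147 w 0.014031903252072363
travel cm [-0.0004 -0.1028  0.1924] dr [ 0.0971 -0.0391  5.7211]
```

{"fn": "send_rows", "kwargs": {
  "series": [
    {"travel":[0,0,0],"dr":[0,0,1.5],"claw":1.0},
    {"travel":[0,0,0],"dr":[0,0,3],"claw":1.0},
    {"travel":[0,0,0],"dr":[0,0,3],"claw":1.0},
    {"travel":[0,0,0],"dr":[0,0,3],"claw":1.0}
  ]
}}

```text
time_s: 14.48
tool_pos: [0.6597, 0.1332, 0.0869]
tool_rot: [179.9, -0.0, 105.5]
force: [3.9, 3.7, 2.6]
grip_width: 0.0137
```

```bash
python3 -c "
from h import *
go([.6587,.133,.085],103)"
```

```text
t 14.48 pos [0.6597 0.1332 0.0869] rot [179.9027  -0.0475 105.4771] F [3.8916 3.7427 2.5853] M [ 0.7318 -0.9296 -0.0567] q7 -11.932845507601728 w 0.013668215726124746
travel cm [ 0.0019 -0.1008  0.1911] dr [ 0.0963 -0.0496  2.4771]
```

{"fn": "send_rows", "kwargs": {
  "series": [
    {"travel":[0.05,0.1,0],"dr":[0,0,0],"claw":1.0},
    {"travel":[0.05,0.1,0],"dr":[0,0,1],"claw":1.0},
    {"travel":[0.05,0.1,0],"dr":[0,0,2],"claw":1.0},
    {"travel":[0.05,0.1,0],"dr":[0,0,2],"claw":1.0},
    {"travel":[0.05,0.1,0],"dr":[0,0,2],"claw":1.0}
  ]
}}

```text
time_s: 14.9
tool_pos: [0.6597, 0.1333, 0.0869]
tool_rot: [-180.0, 0.0, 103.4]
force: [-0.8, 1.7, 5.3]
grip_width: 0.0138
```

```bash
python3 -c "
from h import *
go([.6587,.133,.085],103)"
```

```text
t 14.9 pos [0.6597 0.1333 0.0869] rot [-179.9828    0.0042  103.3956] F [-0.8206  1.6988  5.3353] M [ 0.5355 -0.2224 -0.0614] q7 -13.900349822372277 w 0.013751411535689538
travel cm [-0.0062 -0.1092  0.1913] dr [-0.0172  0.0043  0.3956]
```

{"fn": "send_rows", "kwargs": {
  "series": [
    {"travel":[0,0,0],"dr":[0,0,1],"claw":1.0},
    {"travel":[0,0,0],"dr":[0,0,2],"claw":1.0},
    {"travel":[0,0,0],"dr":[0,0,2],"claw":1.0},
    {"travel":[0,0,0],"dr":[0,0,2],"claw":1.0}
  ]
}}

```text
time_s: 15.23
tool_pos: [0.6597, 0.1333, 0.0869]
tool_rot: [-180.0, 0.0, 101.5]
force: [0.6, 1.8, 4.7]
grip_width: 0.0142
```

```bash
python3 -c "
from h import *
go([.6587,.133,.085],103)"
```

```text
t 15.23 pos [0.6597 0.1333 0.0869] rot [-179.9833    0.026   101.4535] F [0.5772 1.8227 4.7256] M [ 0.4628 -0.2394  0.2879] q7 -15.712314836515223 w 0.014247365696429535
travel cm [-0.0064 -0.1063  0.1871] dr [-0.0171  0.0257 -1.5465]
```

Mz jumped to 0.29 N·m, well over the 0.07 drag, and the pads spread slightly, so the knob is at its stop. I'll open, rise and check.

{"fn": "send_rows", "kwargs": {
  "series": [
    {"travel":[0,0,0],"dr":[0,0,0],"claw":2.0},
    {"travel":[0,0,0],"dr":[0,0,0],"claw":3.0},
    {"travel":[0,0,0],"dr":[0,0,0],"claw":4.0},
    {"travel":[0,0,0],"dr":[0,0,0],"claw":4.0},
    {"travel":[0,0,0],"dr":[0,0,0],"claw":4.0},
    {"travel":[0,0,-1],"dr":[0,0,0],"claw":4.0},
    {"travel":[0,0,-4],"dr":[0,0,0],"claw":4.0},
    {"travel":[0,0,-8],"dr":[0,0,0],"claw":4.0},
    {"travel":[0,0,-12],"dr":[0,0,0],"claw":4.0},
    {"travel":[0,0,-12],"dr":[0,0,0],"claw":4.0},
    {"travel":[0,0,-12],"dr":[0,0,0],"claw":4.0}
  ]
}}

```text
time_s: 16.15
tool_pos: [0.6617, 0.1341, 0.2109]
tool_rot: [179.6, 0.0, 101.4]
force: [-0.0, -0.2, -1.1]
grip_width: 0.0401
```

```bash
python3 -c "
from h import *
import pickle
go([.6587,.133,.085],103)
c=env.calibration('wrist');w=env.read_camera('wrist');pickle.dump(c,open('c5.pkl','wb'))
cv2.imwrite('pics/w5.png',cv2.resize(cv2.convertScaleAbs(w,alpha=1.4,beta=15)[100:340,100:420],None,fx=2.5,fy=2.5,interpolation=cv2.INTER_CUBIC))"
```

```text
t 16.15 pos [0.6617 0.1341 0.2109] rot [179.6106   0.0124 101.4187] F [-0.0239 -0.1792 -1.0947] M [ 0.0072 -0.0951 -0.0083] q7 -13.320692651346471 w 0.04008943280807093
travel cm [-0.0456 -0.3973 12.592 ] dr [ 0.3892  0.0178 -1.5812]
```

View pics/w5.png

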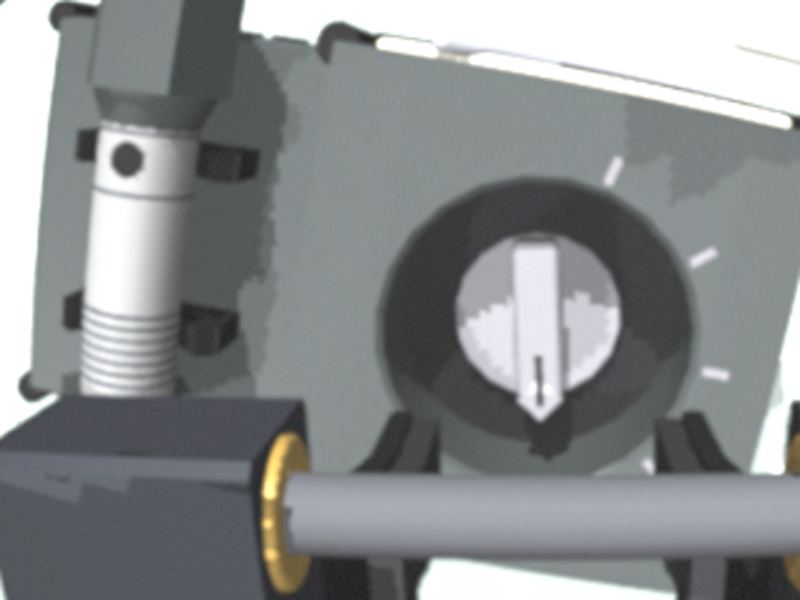

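The wing now points at tail (537,243) to tip (540,420); the torch is still in both V blocks. I'll retreat to the side and compare with the first top picture.

```bash
python3 -c "
from h import *
import pickle
c=pickle.load(open('c5.pkl','rb'))
q=lambda x,y,z:plane('wrist',(100+x/2.5,100+y/2.5),z,c)
t=q(537,243,.106);p=q(540,420,.106);d=p-t
print(t,p,np.hypot(*d[:2]),np.degrees(np.arctan2(d[1],d[0])))
go([.35,-.4,.25],20)"
```

```text
[0.6543 0.1603 0.106 ] [0.6658 0.1072 0.106 ] 0.054281658441740786 -77.7222275331199
t 16.2 pos [0.6605 0.1334 0.2083] rot [179.8549   0.0277 101.4176] F [0.218  0.3139 0.132 ] M [ 0.0315 -0.083  -0.0066] q7 -13.321534051339334 w 0.03981415444830767
travel cm [-46.1385 -40.98    -4.2524] dr [ 0.1395 -0.0802 81.4176]
```

{"fn": "send_rows", "kwargs": {
  "series": [
    {"travel":[0,0,-4],"dr":[0,0,0],"claw":4.0},
    {"travel":[-1,-3,-6],"dr":[0,0,5],"claw":4.0},
    {"travel":[-4,-5,-6],"dr":[0,0,10],"claw":4.0},
    {"travel":[-8,-7,-6],"dr":[0,0,15],"claw":4.0},
    {"travel":[-12,-8,-6],"dr":[0,0,20],"claw":4.0},
    {"travel":[-16,-9,-6],"dr":[0,0,25],"claw":4.0},
    {"travel":[-20,-10,-6],"dr":[0,0,30],"claw":4.0},
    {"travel":[-24,-11,-6],"dr":[0,0,35],"claw":4.0},
    {"travel":[-28,-12,-6],"dr":[0,0,40],"claw":4.0},
    {"travel":[-32,-13,-6],"dr":[0,0,45],"claw":4.0},
    {"travel":[-36,-14,-6],"dr":[0,0,50],"claw":4.0},
    {"travel":[-40,-15,-6],"dr":[0,0,55],"claw":4.0}
  ]
}}

```text
time_s: 17.2
tool_pos: [0.5907, -0.2907, 0.2649]
tool_rot: [-179.9, 0.1, 46.1]
force: [0.7, -0.4, -0.2]
grip_width: 0.0402
```

```bash
python3 -c "
from h import *
a=cv2.imread('pics/top0.png');b=env.read_camera('top')
f=lambda s:cv2.resize(cv2.convertScaleAbs(s[150:370,155:325],alpha=1.5,beta=15),(400,518),interpolation=cv2.INTER_CUBIC)
cv2.imwrite('pics/cmp.png',np.hstack([f(a),f(b)]))
# lantern shift over the still parts: feature match on housing top and dock edges
g=[cv2.cvtColor(x,cv2.COLOR_BGR2GRAY) for x in(a,b)]
p=np.array([[170,181],[265,163],[281,258],[205,351],[297,335],[183,270],[188,213],[218,182],[240,185],[262,197]],np.float32).reshape(-1,1,2)
n,s,e=cv2.calcOpticalFlowPyrLK(g[0],g[1],p,None,winSize=(15,15));print((n-p)[:,0].round(2).tolist(),s.ravel())
"
```

```text
[[-0.009999999776482582, -0.009999999776482582], [-0.019999999552965164, -0.019999999552965164], [0.009999999776482582, 0.0], [0.009999999776482582, -0.15000000596046448], [0.029999999329447746, 0.019999999552965164], [-0.07999999821186066, -0.019999999552965164], [-0.6100000143051147, -0.019999999552965164], [-0.09000000357627869, -0.4300000071525574], [0.07999999821186066, -0.10999999940395355], [-0.0, -0.009999999776482582]] [1 1 1 1 1 1 1 1 1 1]
```

View pics/cmp.png

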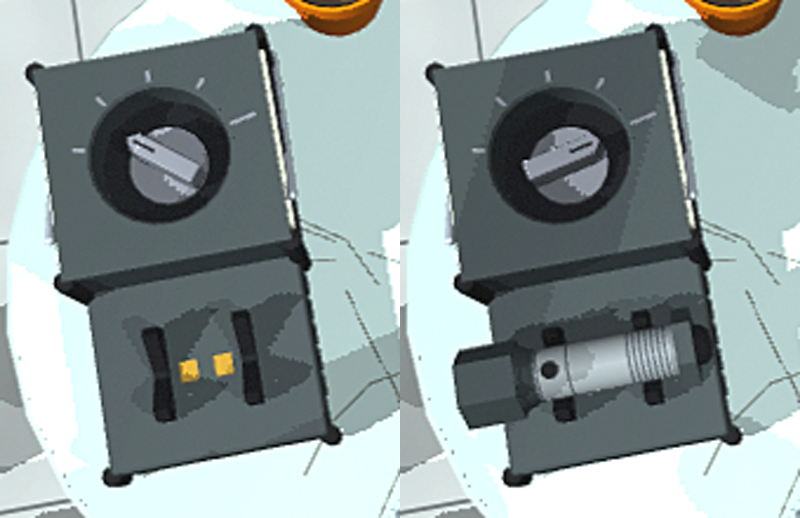

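The lantern hasn't moved (corner shifts mostly under 0.1 px), the wing points at the longest rib, and the torch is in both grooves. Handing in.

```bash
python3 -c "
from h import *
print(env.sign_off())"
```

```text
the job is handed in; nothing more can be done
None
```

The torch is on charge in the lantern's cradle and the wing knob is turned clockwise to its stop. I handed the job in at about 17 s of the 67 s allowed.

- **Torch:** I lowered it into the cradle until both V blocks took it evenly, about 6 N upward with no tilt along its length, and only then opened the fingers. The last pictures show it lying in both grooves.
- **Knob:** One twist of about 128° was enough. At the end the wrist moment rose to 0.29 N·m, against a drag of about 0.07 N·m, so it met the stop. Afterwards the wing pointed at −77.7°, against about −76.7° expected at the stop and the longest rib measured at −76.1° and −76.6°. That is within measuring error.
- **Lantern:** Its six corners shifted at most 0.15 px between the first and last top pictures, and most under 0.1 px. Two of the four dial marks I tracked read 0.4–0.6 px, which I put down to changed shadows because the corners did not move.
- **Tumbler and flowerpot:** I kept the arm away from both, but did not check their positions again at the end.
- **Disagreement:** Three readings of the wing's starting angle gave 53°, 42° and 51°. The 42° came from a poor oblique view, so I used the close-up 51°, and the grip on the wing bore it out.

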